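# Unpack the bail-handled teapot from its carton onto the banding wheel

### The arm

A 7-joint arm with a two-finger parallel gripper is mounted at the origin on the work surface. World frame = base frame: x ahead of the robot, y to its left, z up, the work surface at z = 0. Lengths are in mm, angles in rad, forces in N, time in s.
With the tool pointing down it reaches from about 350 to 900 mm from the base axis. Payload 19.9 kg.
Tool frame: the origin (TCP) lies at the very end of the fingers, on their centre line; the grasp point (between the pads) lies 19 mm behind it; z points along the fingers, y is the line along which they close (so a half turn about z gives the same grasp; the last joint's range is limited). The gripper opens to 85 mm and grips with 20 to 120 N. Pads are 22 mm wide; open, the fingers measure 114 mm over their backs; the gripper's body (76 mm by 85 mm) begins 54 mm behind the grasp point. The pads swing forward as they close: fully open they stand 13 mm farther back than shut.
Start: joints at [-0.042, 0.417, -0.01, 1.614, 0.005, 1.111, -0.053], TCP at [624.981, 0.003, 231.26] pointing down, gripper open.
Joint ranges: [-2.81, 2.81], [-0.39, 2.02], [-1.27, 1.25], [0.06, 2.57], [-1.19, 4.33], [0.19, 2], [-2.82, 2.82]. Speed limits (rad/s): [1.89, 1.89, 2.39, 2.39, 3.01, 3.01, 3.01].

### API

Orientations are given as a rotation vector (axis times angle).
In Python, from station import r gives the robot as it stands.
- The arm moves only by the tool arm_command, never from a script. Its argument "commands" is a list that holds one entry, the list of rows, each a list of 7 numbers: the shift along the tool's x, y, z each as a share of 0.025 m, from -1 to 1, then the turn, a rotation vector about the tool's x, y, z each as a share of 0.08 rad, from -1 to 1, then the closure, from 0 (fully open) to 1 (shut). A call has exactly 10 rows; each row shifts and turns the commanded pose from where the row before left it, along the tool's axes as they then stand; what a row does not reach is not made up. A row lasts 1/12 s, in which the tool goes at most 41.7 mm and 7.16 degrees, less where a joint would pass 70% of its speed; a pose out of reach is approached as far as the arm can. A call with a number of a shift or a turn outside -1 to 1 is refused whole. A call with a gripper value outside its range is refused whole. The fingers move at their own pace and stop on an object; "newtons" is the grip in N (left out, the last holds). Time passes only in rows, so rows that do not move let the fingers close, or fill a call up. It gives the time, the measured TCP pose, the force, the opening and the grip force at its end, in the units of the state.
- r.read_state(): the state, without advancing time (a new reading comes with each control period).
- r.snapshot(name): name is "scene" or "side" or "wrist"; returns a dict with "image" (400x640x3 uint8, blue, green, red), "range_z" (400x640 float32, mm along the optical axis (not along the pixel's ray), 0 where there is no reading), "fx", "fy", "cx", "cy" (pixels), "k1" (the pictures are not rectified: a ray, as slopes to the right and down, at radius r is drawn at 1 + k1 r^2 times it, then the intrinsics apply), "R" (3x3) and "t" (3): a world point X has camera coordinates R X + t. Camera axes: x right, y down, z forward; pixel columns grow to the right and rows downward; lengths in mm; the calibration is good to about 2 mm. A picture is of the moment at which its call begins.
- r.finish_job(): hands the job in; it is judged then, once.
The state is a dict: "time": time; "qpos": joint angles; "qd": joint speeds; "joint_torque": joint torques, N m; "position": TCP position; "ee_rot": TCP orientation; "ft_force": force on the tool from outside, world axes, zero at the start; "ft_torque": the same for the moment, N m; "opening": finger opening in mm; "grip_force": force on a finger pad.
Only numpy, scipy, OpenCV 4.12 (cv2) and the standard library are available. Lean on these libraries where they do the work, as an engineer would, in place of code of your own. Each camera call takes 0.05 s, during which the arm holds its last target. There are 200 camera calls.

### The job

The fired teapot has come back from the kiln in the carton. Open the carton right up - first fold back the two long outer flaps, then the two short inner flaps under them, each well past upright so that it leans outward - then lift the teapot out by its overhead handle and set it gently in the middle of the banding wheel. Keep the teapot upright and leave everything else where it is, including the cup packed with it.

Things in the scene. Friction and masses are not known exactly. Their poses are not given: they have to be found in the camera images.
- carton: brown cardboard carton, outside 190 (its x) x 150 (its y) x 160 mm high, walls and floor 4 mm, open at the top but for its four flaps; the outer flaps lie over the inner ones, which can rise only once both outer ones are up. Origin: centre of its underside, z up. It stands at any yaw and does not slide when pushed
- outer_a (a joint): angle (rad) of the long outer flap on the carton's +y wall; hinge line along the carton's x at y = 74, z = 167 mm. 0 flat shut, free edge at the carton's middle; 1.57 upright; 2.4 end stop, leaning out. 190 x 73 (hinge to free edge) x 4 mm, hinge line in mid-thickness; stays where it is left, 0.5 N at the edge moves it. Starts sprung up, 0.7 to 1.1
- outer_b (a joint): the other long outer flap, on the carton's -y wall (hinge line at y = -74, z = 167 mm), otherwise like outer_a but nearly shut at the start, 0.12 to 0.4 rad. Beneath it, at the middle of the carton, is a clear slit 72 mm wide between the inner flaps
- inner_a (a joint): angle (rad) of the short inner flap on the carton's +x wall; hinge line along the carton's y at x = 94, z = 162.5 mm. 0 flat shut, as it starts, free edge 36 mm from the carton's middle, with 40 mm of clear room below it; 1.57 upright; 2.4 end stop, leaning out. 58 (hinge to free edge) x 140 x 4 mm; as light and stiff as the outer ones
- inner_b (a joint): the other short inner flap, on the carton's -x wall (hinge line at x = -94, z = 162.5 mm), otherwise like inner_a
- outer_a_edge (a point): middle of outer_a's free edge
- outer_b_edge (a point): middle of outer_b's free edge
- inner_a_edge (a point): middle of inner_a's free edge
- inner_b_edge (a point): middle of inner_b's free edge
- teapot: fired clay teapot, 0.25 to 0.42 kg: body 82 mm across, 58 mm high, lid fast to it with a knob to 79 mm, spout along its +x to 68 mm from the axis, overhead bail handle (round bar, 10 mm thick) arching in its x-z plane to 115 mm. Stands on the carton's floor. Origin: centre of its foot (52 mm across), z up
- teapot_bail (a point): middle of the straight top of the teapot's bail, on the bar's axis, 110 mm above the foot; the bar runs along the teapot's x there for 32 mm
- wheel_top (a point): centre of the top face of the cast-iron banding wheel: a dark flat disc 180 mm in diameter, 60 mm above the table, that turns easily on its foot
- wheel_head: the turning disc of the banding wheel; origin on its axis 24 mm below the top face
- packed_cup: small clay cup in the carton at the carton's -x end, 52 mm in diameter, 42 mm high; stays there. Origin: centre of its underside
- tasting_cup: small clay cup 58 mm in diameter, 46 mm high on the table near the robot; bystander
- tool_jar: glass jar 68 mm in diameter, 84 mm high, with bamboo and wooden modelling tools standing in it to 145 mm; bystander
- raw_pot: unfired teapot without lid, body 96 mm in diameter, 72 mm high; bystander
- water_bottle: grey bottle 60 mm in diameter, 135 mm high; bystander
- paddle: wooden clay paddle 215 x 52 x 14 mm lying flat; origin on its underside; bystander
- trim_knife: trimming knife 173 mm long, 14 mm thick, lying flat; bystander
Not all that is in view belongs to the job. Of the things that look like the part that bears wheel_top, the smaller one is meant.

How it is judged (in metres and radians):
On the way, in this order (a step that is already met when the one before it is completed fails the run):
1. both long outer flaps are folded back past upright, more than 1.7 rad open (value of joint each of outer_a, outer_b above 1.7 rad), for 0.2 s.
2. both short inner flaps are folded back past upright as well, more than 1.7 rad open (value of joint each of inner_a, inner_b above 1.7 rad), for 0.2 s.
3. the teapot is lifted out clear of the carton by its overhead handle, upright (z of teapot in the frame of carton above 0.16 m and angle between teapot's own z axis and vertical below 0.6 rad and distance between the grasp point and teapot_bail below 0.035 m), for 0.1 s.
At the end, for the whole second after the job is handed in: all four flaps stand open past upright (more than 1.7 rad), and the teapot rests upright (within 0.1 rad) and still on the banding wheel's top, its foot's centre within 25 mm of the wheel's centre (all of step 1 and all of step 2 and horizontal distance between teapot and wheel_top below 0.025 m and z of teapot in the frame of wheel_top between -0.006 and 0.006 m and angle between teapot's own z axis and vertical below 0.1 rad and linear speed of teapot below 0.02 m/s); the robot touches nothing.
It fails at once if the teapot is tipped more than 0.6 rad (angle between teapot's own z axis and vertical above 0.6 rad).
It fails at once if the teapot is dropped or banged onto the wheel (more than 45 N) (contact force between teapot and wheel_head above 45 N).
It fails at once if the cup packed in the carton is shoved more than 40 mm or tipped (distance of packed_cup from where it was at the start of the episode above 0.04 m or angle between packed_cup's own z axis and vertical above 0.6 rad).
It fails at once if a bystander is knocked more than 30 mm or tipped (distance of any of tasting_cup, tool_jar, raw_pot, water_bottle, paddle, trim_knife from where it was at the start of the episode above 0.03 m or angle between any of tool_jar, water_bottle, raw_pot's own z axis and vertical above 0.5 rad or angle between tasting_cup's own z axis and vertical above 0.6 rad).
It also fails if it takes over 72 s, if anything falls off the work surface, if the arm or the gripper's body presses on something with over 40 N, if the wrist force passes 120 N, or if a joint passes its speed limit or range.

## Working session

There is one attempt and no reset: what is moved stays moved. The work goes in short steps, Python scripts to look and compute and a tool call to move; the robot and the scene stay as the last step left them, time stands still between calls to the robot, and variables do not carry over. Pictures are saved under pics/ and viewed, at most 10 in all, crops included, and the job is handed in when it is done.

Besides the shell and the picture viewer there is one more tool, called after "Emit:" in YAML: its name, and indented under it one key for each argument. arm_command: Moves the arm, as the interface text tells. Its arguments: {"type":"object","properties":{"commands":{"type":"array"},"newtons":{"type":"number"}},"required":["commands"]}

```bash
ls; mkdir -p pics
cat > h.py <<'E'
import numpy as np, cv2
from station import r
from scipy.spatial.transform import Rotation as Ro
def snap(n,save=None):
    s=r.snapshot(n)
    if save: cv2.imwrite('pics/'+save+'.png',s['image'])
    np.savez('/tmp/'+n+'.npz',**{k:np.array(v) for k,v in s.items()})
    return s
def cloud(s):
    v,u=np.mgrid[0:400,0:640]
    K=np.array([[s['fx'],0,s['cx']],[0,s['fy'],s['cy']],[0,0,1.]],float)
    p=cv2.undistortPoints(np.stack([u,v],-1).reshape(-1,1,2).astype(np.float64),K,np.array([float(s['k1']),0,0,0.])).reshape(400,640,2)
    z=np.array(s['range_z'],float)
    c=np.dstack([p*z[...,None],z])
    w=(c-np.array(s['t']).reshape(3))@np.array(s['R'])
    w[z==0]=np.nan
    return w
E
python3 - <<'E'
from h import *
a=snap('scene','sc');b=snap('side','si')
for s in (a,b):print(s['fx'],s['k1'],-np.array(s['R']).T@np.array(s['t']).reshape(3))
st=r.read_state();print(st['time'],st['position'],st['ee_rot'],st['opening'])
E
```

```text
pics
427.28389081418356 -0.012377332909523486 [1108.33299188  363.46029734  982.15481943]
469.5239017339394 -0.13093356086155325 [ -86.1901869   875.83092907 1090.77149432]
0.1 [ 6.24675891e+02 -7.10445171e-03  2.30729324e+02] [-2.22091607e+00 -2.22093614e+00  1.36880182e-03] 85.4645784892398
```

View pics/sc.png

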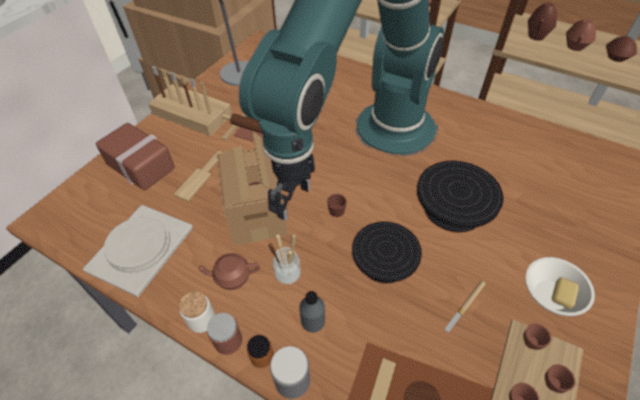

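View pics/si.png

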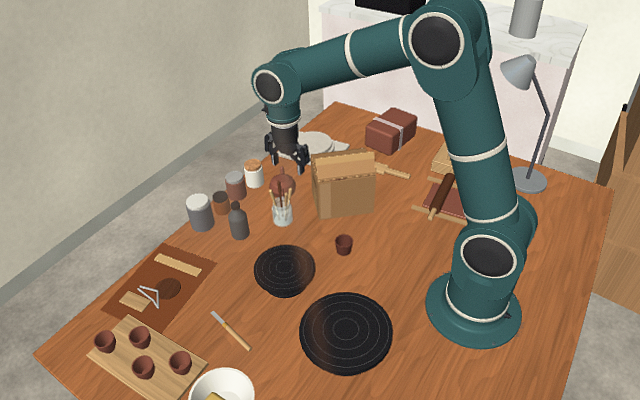

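Scene: the carton is at (250,195). The dark discs are at (387,251) and (460,192); the second is farther from the camera yet drawn larger, so the first (side: (284,270)) is the one meant. Bystanders are the jar (287,265), cup (337,205), raw pot (231,270), bottle (312,312), paddle (198,177) and knife (465,305). Next I measure them and crop in on the carton.

Run:
```python
from h import *
S={n:dict(np.load('/tmp/'+n+'.npz')) for n in('scene','side')}
for n,box in (('scene',[(345,220,430,285),(410,155,510,235)]),('side',[(250,240,320,300),(295,290,395,375)])):
    w=cloud(S[n]);im=S[n]['image']
    for x0,y0,x1,y1 in box:
        m=np.zeros((400,640),bool);m[y0:y1,x0:x1]=1
        m&=(im.max(2)<75)&(w[...,2]>40)&(w[...,2]<80)
        z=np.median(w[m][:,2]);p=w[m&(abs(w[...,2]-z)<5)]
        (c,rad)=cv2.minEnclosingCircle(p[:,:2].astype(np.float32))
        print(n,'disc',c,rad,z,len(p))
    im2=np.array(im);
    # objects list: brown carton points by height
    b=(w[...,0]>450)&(w[...,0]<900)&(w[...,1]>-450)&(w[...,1]<50)&(w[...,2]>100)
    hsv=cv2.cvtColor(im,cv2.COLOR_BGR2HSV)
    k=b&(abs(hsv[...,0].astype(int)-15)<8)&(hsv[...,1]>70)&(hsv[...,2]>110)
    p=w[k];print(n,len(p),p.min(0),p.max(0))
    np.save('/tmp/k_'+n,p)
    for h in range(100,270,10):
        q=p[(p[:,2]>=h)&(p[:,2]<h+10)]
        if len(q)>5:
            rc=cv2.minAreaRect(q[:,:2].astype(np.float32));print(h,len(q),np.round(rc[0]),np.round(rc[1]),round(rc[2],1))
a=cv2.resize(S['scene']['image'][120:260,190:350],None,fx=4,fy=4,interpolation=cv2.INTER_CUBIC)
cv2.imwrite('pics/crop1.png',a[:560,:640])
```

```text
scene disc (514.970703125, 195.0569305419922) 89.9046401977539 60.64577266298687 3175
scene disc (248.71693420410156, 293.3584899902344) 118.88749694824219 78.67672810255776 2132
scene 3644 [ 451.47573101 -313.67161935  100.03983666] [701.11006689  25.54603098 557.3937789 ]
100 145 [ 618. -145.] [344. 134.] 53.5
110 98 [642. -77.] [204.  93.] 81.5
120 144 [646. -76.] [205.  86.] 81.6
130 141 [647. -75.] [209.  86.] 80.7
140 158 [633. -71.] [209. 118.] 80.8
150 137 [ 630. -107.] [282. 133.] 70.9
160 672 [ 565. -207.] [193. 117.] 44.1
170 810 [ 555. -202.] [193. 149.] 47.8
180 677 [ 545. -186.] [192. 109.] 44.2
190 105 [ 536. -177.] [184.  71.] 44.3
200 128 [ 520. -158.] [188.  11.] 41.8
210 146 [ 524. -165.] [193.  10.] 42.7
220 197 [ 530. -169.] [192.  11.] 43.6
side disc (509.2220764160156, 196.54922485351562) 90.33740997314453 59.06274273297359 2006
side disc (245.5498046875, 295.22906494140625) 120.84484100341797 77.6002510915381 4839
side 2529 [ 450.0370456  -311.4543345   100.04031921] [696.06899227  29.32996886 291.79667   ]
100 148 [ 610. -130.] [310. 152.] 43.7
110 162 [ 612. -126.] [308. 152.] 45.0
120 154 [ 611. -123.] [309. 146.] 44.7
130 150 [ 607. -123.] [319. 147.] 44.7
140 149 [ 608. -122.] [321. 144.] 44.6
150 161 [ 557. -128.] [214. 110.] 1.2
160 204 [ 548. -192.] [190. 155.] 43.0
170 387 [ 545. -189.] [190. 144.] 43.8
180 210 [ 541. -172.] [177. 102.] 45.5
190 233 [ 516. -152.] [182.  24.] 44.6
200 212 [ 520. -159.] [185.  23.] 41.6
210 238 [ 523. -165.] [187.  23.] 43.0
220 107 [ 529. -167.] [185.  15.] 44.3
240 6 [622.   1.] [98. 16.] 0.8
```

View pics/crop1.png

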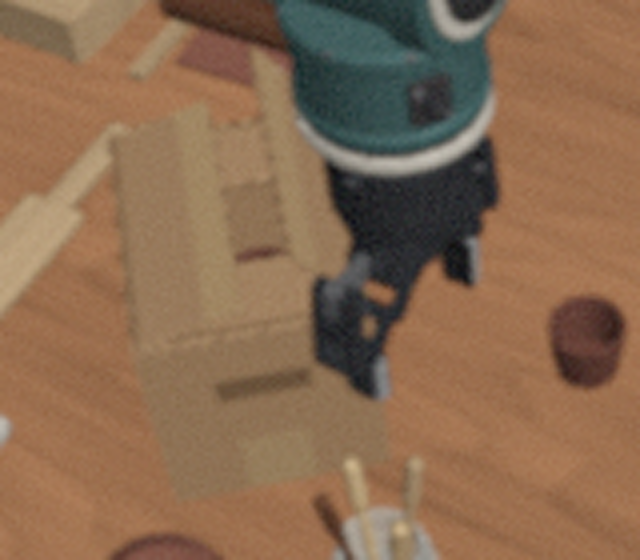

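The crop confirms the carton: outer_a stands up on the robot side, outer_b is nearly shut, and the slit is visible. Next is the carton's pose.

```bash
cat >> h.py <<'E'
def frame(p,c,psi):
    x=np.array([np.cos(psi),np.sin(psi)]);y=np.array([-x[1],x[0]]);d=p[...,:2]-c
    return np.stack([d@x,d@y,p[...,2]],-1)
E
python3 - <<'E'
from h import *
for n in('scene','side'):
    p=np.load('/tmp/k_'+n+'.npy')
    q=p[(p[:,2]>198)&(p[:,2]<232)&(abs(p[:,0]-525)<90)&(abs(p[:,1]+165)<90)]
    d=np.median(q,0);_,_,V=np.linalg.svd(q-q.mean(0),full_matrices=False)
    print(n,'flapA n',V[2],'long',V[0],len(q))
    l=V[0][:2]*np.sign(V[0][0]);psi=np.arctan2(l[1],l[0])
    f=frame(p,np.array([551.,-191]),psi);m=(abs(f[:,0])<110)&(abs(f[:,1])<90)&(f[:,2]<245);f=f[m]
    print('psi',psi)
    for lo,hi in((198,232),(167,195)):
        g=f[(f[:,2]>lo)&(f[:,2]<hi)];print(lo,'x',np.percentile(g[:,0],[1,99]),'y',np.percentile(g[:,1],[1,99]))
    a=f[(f[:,2]>195)&(f[:,2]<240)&(f[:,1]>10)];c=np.polyfit(a[:,2],a[:,1],1);print('A: ang',np.arctan2(1,-c[0]),'y@167',np.polyval(c,167),'zmax',np.percentile(a[:,2],99))
    b=f[(f[:,2]>160)&(f[:,2]<192)&(f[:,1]<-8)&(abs(f[:,0])<80)];c=np.polyfit(b[:,1],b[:,2],1);print('B: ang',np.arctan(c[0]),'y@167(+2)',(169-c[1])/c[0],'ymin/max',np.percentile(b[:,1],[1,99]))
E
```

```text
scene flapA n [-0.54838871  0.58081532  0.60160068] long [ 0.72315175  0.6906474  -0.00759696] 501
psi 0.76241142816373
198 x [-93.53392009  93.94423873] y [25.53264057 49.81094403]
167 x [-94.91614058  93.18891092] y [-77.81217945  59.84151534]
A: ang 0.9362726420776337 y@167 72.71742518899677 zmax 229.10860765837558
B: ang 0.24564539276271524 y@167(+2) -81.57216231340017 ymin/max [-77.94515729  -8.56590237]
side flapA n [ 0.54133456 -0.57791473 -0.61071389] long [ 0.72768349  0.68590113 -0.00404797] 607
psi 0.7558490322704521
198 x [-93.10411625  90.78089337] y [28.40289503 54.27375015]
167 x [-89.95270168  90.85517592] y [-71.30450864  75.99704197]
A: ang 0.988176561731491 y@167 69.91109569119277 zmax 225.43191076341986
B: ang 0.2731118875663562 y@167(+2) -64.57502625902669 ymin/max [-76.10083738 -33.24073611]
```

Emit:
arm_command:
  commands:
    - [[0,0,-1,0,0,-1,1],[0,0,-1,0,0,-1,1],[0,0,-1,0,0,-1,1],[0,0,-1,0,0,-1,1],[0,0,0,0,0,-1,1],[0,0,0,0,0,-1,1],[0,0,0,0,0,-1,1],[0,0,0,0,0,-1,1],[0,0,0,0,0,-1,1],[0,0,0,0,0,-0.5,1]]
  newtons: 40

```text
time: 0.93
position: [624.8, -0.0, 330.9]
ee_rot: [-1.232, -2.889, 0.001]
ft_force: [0.4, -0.3, -0.3]
opening: -0.3
grip_force: 0.0
```

Emit:
arm_command:
  commands:
    - [[-0.4,-0.92,0.3,0,0,0,1],[-0.4,-0.92,0.3,0,0,0,1],[-0.4,-0.92,0.3,0,0,0,1],[-0.4,-0.92,0.3,0,0,0,1],[-0.4,-0.92,0.3,0,0,0,1],[-0.4,-0.92,0.3,0,0,0,1],[-0.4,-0.92,0.3,0,0,0,1],[-0.4,-0.92,0.3,0,0,0,1],[0,0,0,0,0,0,1],[0,0,0,0,0,0,1]]

```text
time: 1.77
position: [545.9, -186.0, 270.7]
ee_rot: [-1.242, -2.884, 0.001]
ft_force: [0.3, 2.0, 0.2]
opening: -0.0
grip_force: 0.0
```

```bash
cat >> h.py <<'E'
C=np.array([551.,-191.]);PSI=0.76
def pose():
    st=r.read_state();R=Ro.from_rotvec(st['ee_rot']).as_matrix();p=np.array(st['position'])
    f=frame(p,C,PSI);print('t',round(st['time'],2),'carton xyz',f.round(1),'F',np.round(st['ft_force'],1))
    B=np.array([[np.cos(PSI),-np.sin(PSI),0],[np.sin(PSI),np.cos(PSI),0],[0,0,1]])
    T=B.T@R; print('tool axes (cols x,y,z) in carton frame\n',T.round(3)); return f,T
E
python3 - <<'E'
from h import *
pose();s=snap('wrist','w1')
E
```

```text
t 1.77 carton xyz [-2.000e-01  7.200e+00  2.707e+02] F [0.3 2.  0.2]
tool axes (cols x,y,z) in carton frame
 [[ 0.002  1.    -0.001]
 [ 1.    -0.002  0.001]
 [ 0.001 -0.001 -1.   ]]
```

View pics/w1.png

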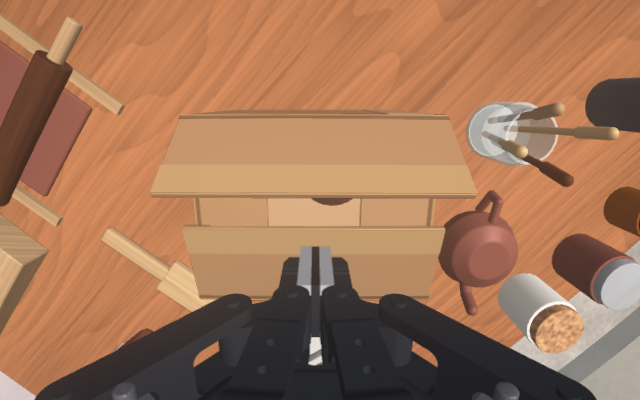

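Wrist view: outer_a is at the top (free edge at row 195), outer_b below (edge at row 228), the slit at columns 268-360, and the fingers at (316,250). Now I push outer_a over.

Emit:
arm_command:
  commands:
    - [[0,0,0.72,0,0,0,1],[0,0,0.72,0,0,0,1],[0,0,0.72,0,0,0,1],[0,0,0.72,0,0,0,1],[0.5,0,0,0,0,0,1],[0.5,0,0,0,0,0,1],[0.5,0,0,0,0,0,1],[0.5,0,0,0,0,0,1],[0.5,0,0,0,0,0,1],[0.6,0,0,0,0,0,1]]

```text
time: 2.65
position: [493.9, -127.4, 199.8]
ee_rot: [1.237, 2.887, 0.0]
ft_force: [1.3, -0.7, -0.4]
opening: 0.1
grip_force: 0.4
```

Emit:
arm_command:
  commands:
    - [[0.2,0,0,0,0,0,1],[0,0,0,0,0,0,1],[0,0,0,0,0,0,1],[-0.5,0,0,0,0,0,1],[-0.5,0,0,0,-1,0,1],[-0.4,0,0,0,-1,0,1],[0,0,0,0,-1,0,1],[0,0,0,0,-1,0,1],[0,0,0,0,-1,0,1],[0,0,0,0,-1,0,1]]

```text
time: 3.48
position: [515.2, -150.8, 200.5]
ee_rot: [1.059, 2.467, -0.259]
ft_force: [1.1, -1.6, 0.3]
opening: 0.2
grip_force: 0.0
```

Run:
```python
from h import *
pose()
for n in('scene','side'):
    s=snap(n);w=cloud(s);f=frame(w,C,PSI)
    m=(abs(f[...,0])<85)&(f[...,1]>60)&(f[...,1]<140)&(f[...,2]>172)&(f[...,2]<245)
    g=f[m];print(n,len(g))
    for h in range(175,245,10):
        q=g[abs(g[:,2]-h)<5]
        if len(q)>8:print(h,len(q),np.percentile(q[:,1],[10,50,90]).round(1))
    b=f[(abs(f[...,0])<85)&(f[...,1]>-78)&(f[...,1]<10)&(f[...,2]>160)&(f[...,2]<200)]
    for y in range(-75,8,15):
        q=b[abs(b[:,1]-y)<5]
        if len(q)>8:print('B',y,len(q),np.median(q[:,2]).round(1))
```

```text
t 3.48 carton xyz [  1.7  53.8 200.5] F [ 1.1 -1.6  0.3]
tool axes (cols x,y,z) in carton frame
 [[ 0.001  1.     0.001]
 [ 0.885  0.    -0.465]
 [-0.465  0.002 -0.885]]
scene 697
175 120 [71.1 74.8 78.5]
185 123 [80.  83.7 87.5]
195 118 [89.  93.4 97.8]
205 118 [ 98.6 103.6 108.2]
215 146 [108.8 114.4 120.2]
225 50 [ 63.8 118.7 120.7]
235 9 [60.5 62.2 67.7]
B -75 147 171.1
B -60 185 174.1
B -45 184 178.3
B -30 188 182.0
B -15 196 185.9
B 0 111 165.0
side 295
175 19 [83.5 86.1 90.6]
185 30 [91.8 95.9 99.6]
195 31 [ 66.7 102.8 109.4]
205 35 [ 70.6 115.1 119. ]
215 109 [ 77.5 123.2 127.3]
225 13 [ 78.9  83.7 118.4]
235 30 [83.1 90.1 92.3]
B -60 19 170.6
B -45 14 174.0
B -30 24 176.8
B -15 44 163.3
B 0 53 162.9
```

Emit:
arm_command:
  commands:
    - [[-0.51,0,0.27,0,0,0,1],[-0.51,0,0.27,0,0,0,1],[0,0,0.68,0,0,0,1],[0,0,0.68,0,0,0,1],[0,0,0.68,0,0,0,1],[0,0,0.68,0,0,0,1],[-0.28,0,0.15,0,0,0,1],[-0.39,0,-0.3,0,0,0,1],[-0.39,0,-0.3,0,0,0,1],[0,0,0,0,0,0,1]]

```text
time: 4.42
position: [570.0, -209.1, 164.3]
ee_rot: [1.062, 2.469, -0.259]
ft_force: [0.8, 0.1, 0.7]
opening: -0.3
grip_force: 0.0
```

Run:
```python
from h import *
pose()
for n in('scene',):
    s=snap(n);f=frame(cloud(s),C,PSI)
    b=f[(f[...,0]<85)&(f[...,0]>30)&(f[...,1]>-78)&(f[...,1]<10)&(f[...,2]>160)&(f[...,2]<240)]
    for y in range(-75,8,12):
        q=b[abs(b[:,1]-y)<5]
        if len(q)>8:print('B',y,len(q),np.median(q[:,2]).round(1))
```

```text
t 4.42 carton xyz [  1.3 -26.2 164.3] F [0.8 0.1 0.7]
tool axes (cols x,y,z) in carton frame
 [[ 0.002  1.     0.001]
 [ 0.886 -0.001 -0.463]
 [-0.463  0.001 -0.886]]
B -75 47 173.7
B -63 67 181.5
B -51 77 190.1
B -39 90 198.6
B -27 102 208.0
B -15 70 165.3
B -3 75 165.3
```

Outer_b is rising as planned; I carry on.

Emit:
arm_command:
  commands:
    - [[-0.48,0,-0.16,0,0,0,1],[-0.48,0,-0.16,0,0,0,1],[-0.51,0,0.02,0,0,0,1],[-0.51,0,0.02,0,0,0,1],[-0.35,0,0.11,0,0,0,1],[-0.35,0,0.11,0,0,0,1],[0,0,0,0,0,0,1],[0,0,0,0,0,0,1],[0.6,0,-0.3,0,0,0,1],[0.6,0,-0.3,0,0,0,1]]

```text
time: 5.3
position: [584.7, -225.3, 192.9]
ee_rot: [1.061, 2.471, -0.26]
ft_force: [0.1, -0.3, 0.1]
opening: -0.0
grip_force: 0.0
```

```bash
cat >> h.py <<'E'
def flaps(names=('scene','side')):
    for n in names:
        f=frame(cloud(snap(n)),C,PSI)
        for nm,a,sg,hw,L,hz in(('oA',1,1,74,85,167),('oB',1,-1,74,85,167),('iA',0,1,94,60,162.5),('iB',0,-1,94,60,162.5)):
            u=f[...,a]*sg;v=f[...,1-a]
            m=(abs(v)<L)&(abs(u-hw)<70)&(f[...,2]>hz+12)&(f[...,2]<hz+62)
            q=f[m];uu=u[m]-hw;zz=q[:,2]-hz
            if len(q)<15: print(n,nm,'few');continue
            ang=np.arctan2(zz,-uu);print(n,nm,len(q),'angle pct10/50/90',np.percentile(ang,[10,50,90]).round(2))
E
python3 - <<'E'
from h import *
pose();flaps()
E
```

```text
t 5.3 carton xyz [  0.9 -48.1 192.9] F [ 0.1 -0.3  0.1]
tool axes (cols x,y,z) in carton frame
 [[ 0.     1.    -0.001]
 [ 0.887 -0.001 -0.461]
 [-0.461 -0.001 -0.887]]
scene oA 876 angle pct10/50/90 [2.05 2.22 2.27]
scene oB 724 angle pct10/50/90 [1.11 2.08 2.14]
scene iA few
scene iB few
side oA 173 angle pct10/50/90 [2.35 2.4  2.45]
side oB 339 angle pct10/50/90 [0.73 2.06 2.18]
side iA few
side iB few
```

Emit:
arm_command:
  commands:
    - [[1,0,-0.6,0,0,0,1],[0.8,0,-0.6,0,0,0,1],[0,0,0,0,1,0,1],[0,0,0,0,1,0,1],[0,0,0,0,1,0,1],[0,0,0,0,1,0,1],[0,0,0,0,1,0,1],[0,0,0,0,1,0,1],[0,0,0,-1,0,0,1],[0,0,0,-1,0,0,1]]

```text
time: 6.23
position: [549.6, -186.3, 199.0]
ee_rot: [1.209, 2.821, 0.231]
ft_force: [0.6, 0.5, 0.9]
opening: 0.3
grip_force: 0.0
```

Emit:
arm_command:
  commands:
    - [[0,0,0,-1,0,0,1],[0,0,0,-1,0,0,1],[0,0,0,-1,0,0,1],[0,0,0,-1,0,0,1],[0,0,0,0,0,0,1],[0,0,0,0,0,0,1],[0,0,0,0,0,0,1],[0,0,0,0,0,0,1],[0,0,0,0,0,0,1],[0,0,0,0,0,0,1]]

```text
time: 7.07
position: [548.9, -185.7, 199.5]
ee_rot: [1.135, 2.65, 0.647]
ft_force: [-0.2, -0.4, 0.2]
opening: 0.3
grip_force: 0.0
```

Run:
```python
from h import *
f,T=pose();flaps()
print('to pre',T.T@(np.array([-7.5,0,200])-f)/25)
s=snap('wrist','w2')
```

```text
t 7.07 carton xyz [  2.1   5.3 199.5] F [-0.2 -0.4  0.2]
tool axes (cols x,y,z) in carton frame
 [[-0.002  0.887  0.461]
 [ 1.     0.002  0.   ]
 [-0.     0.461 -0.887]]
scene oA 913 angle pct10/50/90 [1.97 2.22 2.28]
scene oB 651 angle pct10/50/90 [2.04 2.09 2.15]
scene iA few
scene iB few
side oA 265 angle pct10/50/90 [0.65 2.37 2.44]
side oB 501 angle pct10/50/90 [1.96 2.09 2.2 ]
side iA few
side iB few
to pre [-0.20989591 -0.33198727 -0.19370888]
```

View pics/w2.png

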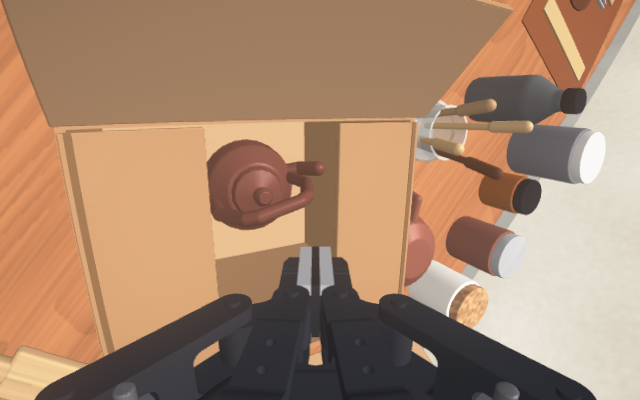

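Wrist view: all of inner_b (left, columns 70-210) and inner_a (right, 340-410) shows, with the teapot at (250,190) under the slit. Now I lift inner_a.

Emit:
arm_command:
  commands:
    - [[-0.2,-0.33,-0.19,0,0,0,1],[0,0,0.7,0,0,0,1],[0,0,0.7,0,0,0,1],[0,0,0.7,0,0,0,1],[0,0,0.7,0,0,0,1],[0,0.28,0.15,0,0,0,1],[0,0.25,-0.32,0,0,0,1],[0,0.25,-0.32,0,0,0,1],[0,0.34,-0.22,0,0,0,1],[0,0.34,-0.22,0,0,0,1]]

```text
time: 8.05
position: [584.6, -159.9, 177.2]
ee_rot: [1.136, 2.647, 0.647]
ft_force: [-0.2, 0.3, -0.2]
opening: -0.3
grip_force: 0.3
```

Run:
```python
from h import *
pose();flaps()
```

```text
t 8.05 carton xyz [ 45.8  -0.6 177.2] F [-0.2  0.3 -0.2]
tool axes (cols x,y,z) in carton frame
 [[ 0.001  0.887  0.462]
 [ 1.     0.    -0.002]
 [-0.002  0.462 -0.887]]
scene oA 1270 angle pct10/50/90 [0.45 2.16 2.27]
scene oB 1103 angle pct10/50/90 [0.45 2.05 2.12]
scene iA 935 angle pct10/50/90 [0.71 0.78 0.87]
scene iB few
side oA 464 angle pct10/50/90 [0.4  0.76 2.42]
side oB 412 angle pct10/50/90 [0.49 2.03 2.19]
side iA 329 angle pct10/50/90 [0.57 0.73 0.8 ]
side iB 15 angle pct10/50/90 [0.68 0.75 0.84]
```

Emit:
arm_command:
  commands:
    - [[0,0.4,-0.09,0,0,0,1],[0,0.4,-0.09,0,0,0,1],[0,0.29,0.03,0,0,0,1],[0,0.29,0.03,0,0,0,1],[0,0.37,0.22,0,0,0,1],[0,0.37,0.22,0,0,0,1],[0,0.37,0.22,0,0,0,1],[0,0,0,0,0,0,1],[0,0,0,0,0,0,1],[0,-0.3,-0.2,0,0,0,1]]

```text
time: 8.98
position: [622.3, -122.1, 192.5]
ee_rot: [1.134, 2.65, 0.649]
ft_force: [-0.3, 0.8, 0.1]
opening: 0.3
grip_force: 0.0
```

Emit:
arm_command:
  commands:
    - [[0,-0.8,-0.5,0,0,0,1],[0,-0.8,-0.5,0,0,0,1],[0,-0.8,-0.5,0,0,0,1],[0,0,0,1,0,0,1],[0,0,0,1,0,0,1],[0,0,0,1,0,0,1],[0,0,0,1,0,0,1],[0,0,0,1,0,0,1],[0,0,0,1,0,0,1],[0,0,0,1,0,0,1]]

```text
time: 9.82
position: [570.4, -173.3, 199.1]
ee_rot: [-1.228, -2.854, 0.121]
ft_force: [-0.3, -0.3, 0.2]
opening: -0.2
grip_force: 0.0
```

Emit:
arm_command:
  commands:
    - [[0,0,0,1,0,0,1],[0,0,0,1,0,0,1],[0,0,0,1,0,0,1],[0,0,0,1,0,0,1],[0,0,0,1,0,0,1],[0,0,0,0,0,0,1],[0,0,0,0,0,0,1],[0,0,0,0,0,0,1],[0,0,0,0,0,0,1],[0,0,0,0,0,0,1]]

```text
time: 10.65
position: [570.6, -173.1, 199.0]
ee_rot: [-1.139, -2.648, 0.647]
ft_force: [-0.4, -0.9, -0.3]
opening: -0.1
grip_force: 0.0
```

Run:
```python
from h import *
f,T=pose();flaps()
print('to pre',T.T@(np.array([7.5,0,200])-f)/25)
```

```text
t 10.65 carton xyz [ 26.5  -0.5 199. ] F [-0.4 -0.9 -0.3]
tool axes (cols x,y,z) in carton frame
 [[ 0.002  0.888 -0.461]
 [ 1.    -0.002  0.   ]
 [-0.001 -0.461 -0.888]]
scene oA 882 angle pct10/50/90 [2.03 2.22 2.28]
scene oB 647 angle pct10/50/90 [2.04 2.09 2.15]
scene iA 101 angle pct10/50/90 [2.2  2.23 2.26]
scene iB few
side oA 246 angle pct10/50/90 [0.6  2.37 2.43]
side oB 396 angle pct10/50/90 [1.93 2.07 2.19]
side iA 204 angle pct10/50/90 [0.7  2.17 2.22]
side iB few
to pre [ 0.01766582 -0.69421983  0.31662086]
```

Emit:
arm_command:
  commands:
    - [[0,-0.69,0.32,0,0,0,1],[0,0,0.7,0,0,0,1],[0,0,0.7,0,0,0,1],[0,0,0.7,0,0,0,1],[0,0,0.7,0,0,0,1],[0,-0.28,0.15,0,0,0,1],[0,-0.25,-0.32,0,0,0,1],[0,-0.25,-0.32,0,0,0,1],[0,-0.34,-0.22,0,0,0,1],[0,-0.34,-0.22,0,0,0,1]]

```text
time: 11.58
position: [518.8, -222.2, 177.0]
ee_rot: [-1.137, -2.651, 0.647]
ft_force: [0.1, 0.1, -0.5]
opening: -0.0
grip_force: 0.5
```

Emit:
arm_command:
  commands:
    - [[0,-0.4,-0.09,0,0,0,1],[0,-0.4,-0.09,0,0,0,1],[0,-0.29,0.03,0,0,0,1],[0,-0.29,0.03,0,0,0,1],[0,-0.37,0.22,0,0,0,1],[0,-0.37,0.22,0,0,0,1],[0,-0.37,0.22,0,0,0,1],[0,0,0,0,0,0,1],[0,0,0,0,0,0,1],[0,0.3,-0.2,0,0,0,1]]

```text
time: 12.42
position: [479.3, -259.1, 192.3]
ee_rot: [-1.138, -2.646, 0.649]
ft_force: [-1.0, -0.1, 0.8]
opening: 0.2
grip_force: 0.0
```

Emit:
arm_command:
  commands:
    - [[0,0.8,-0.8,0,0,0,1],[0,0.8,-0.8,0,0,0,1],[0,0.8,-0.8,-1,0,0,0],[0,0,-0.8,-1,0,0,0],[0,0,-0.8,-1,0,0,0],[0,0,-0.5,-1,0,0,0],[0,0,-0.5,-1,0,0,0],[0,0,-0.5,-1,0,0,0],[0,0,0,0,0,0,0],[0,0,0,0,0,0,0]]

```text
time: 13.25
position: [553.5, -188.9, 292.9]
ee_rot: [1.24, 2.886, -0.001]
ft_force: [-0.2, 0.5, -1.8]
opening: 85.4
grip_force: 0.0
```

Run:
```python
from h import *
f,T=pose();flaps()
s=snap('wrist','w3')
```

```text
t 13.25 carton xyz [ 3.200e+00 -2.000e-01  2.929e+02] F [-0.2  0.5 -1.8]
tool axes (cols x,y,z) in carton frame
 [[ 0.001  1.    -0.001]
 [ 1.    -0.001 -0.001]
 [-0.001 -0.001 -1.   ]]
scene oA 874 angle pct10/50/90 [2.05 2.22 2.28]
scene oB 641 angle pct10/50/90 [2.04 2.09 2.15]
scene iA 101 angle pct10/50/90 [2.2  2.23 2.26]
scene iB 565 angle pct10/50/90 [2.09 2.18 2.26]
side oA 170 angle pct10/50/90 [2.35 2.4  2.45]
side oB 824 angle pct10/50/90 [1.97 2.08 2.21]
side iA 163 angle pct10/50/90 [2.09 2.18 2.24]
side iB 251 angle pct10/50/90 [2.13 2.2  2.28]
```

View pics/w3.png

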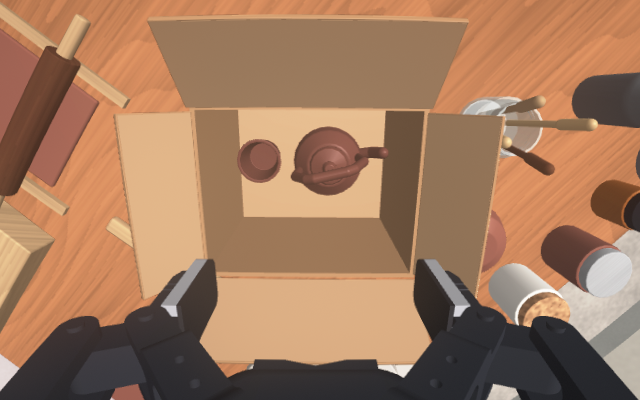

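All four flaps are open past 2 rad. The wrist view shows the teapot at (328,160), its bail from (295,177) to (365,160), the spout to the right at (385,152) and the cup at (259,160). Next I locate the bail by depth.

```bash
cat >> h.py <<'E'
def bail(s):
    f=frame(cloud(s),C,PSI)
    im=cv2.cvtColor(s['image'],cv2.COLOR_BGR2HSV)
    m=(abs(f[...,0])<80)&(abs(f[...,1])<68)
    q=f[m&(f[...,2]>109)&(f[...,2]<130)]
    print('n',len(q),'z max',np.percentile(q[:,2],[50,98]))
    q=q[q[:,2]>np.percentile(q[:,2],98)-7]
    rc=cv2.minAreaRect(q[:,:2].astype(np.float32));d=q[:,:2]-q[:,:2].mean(0)
    v=np.linalg.svd(d,full_matrices=False)[2][0];v*=np.sign(v[0])
    print('top: centre',rc[0],'size',rc[1],'dir',np.arctan2(v[1],v[0]),len(q))
    bd=f[m&(f[...,2]>25)&(f[...,2]<70)]
    k=f[m&(f[...,2]>76)&(f[...,2]<86)];print('knob',np.median(k,0),len(k))
    c=f[m&(f[...,0]<-30)&(f[...,2]>40)&(f[...,2]<50)];print('cup rim',np.median(c,0),len(c))
E
python3 - <<'E'
from h import *
bail(dict(np.load('/tmp/wrist.npz')))
for n in ('scene','side'):
    print(n); bail(dict(np.load('/tmp/'+n+'.npz')))
E
```

```text
n 579 z max [115.93991692 118.54063639]
top: centre (18.312829971313477, 7.107290744781494) size (53.445213317871094, 10.030152320861816) dir 0.21809490812723858 531
knob [17.80393154  9.74311432 81.42485948] 149
cup rim [-55.71278309   6.8654487   44.14267345] 380
scene
n 71 z max [118.10162896 126.80061641]
top: centre (-10.117977142333984, 33.56636047363281) size (66.60000610351562, 114.51695251464844) dir -0.775088820280684 19
knob [-12.96869191  -1.37208877  82.00539799] 11
cup rim [-57.4664013   15.89812092  46.10644142] 55
side
n 24 z max [115.00268418 128.51838377]
top: centre (40.324058532714844, -33.351409912109375) size (187.74966430664062, 95.60248565673828) dir 0.889886547928203 5
knob [ 21.9371457  -66.45353098  83.63661178] 9
cup rim [-62.58612607  -0.63996064  46.99164721] 2
```

Emit:
arm_command:
  commands:
    - [[0.31,0.6,0,0,0,0,0.5],[0,0,0,0,0,1,0.5],[0,0,0,0,0,1,0.5],[0,0,0,0,0,1,0.5],[0,0,0,0,0,1,0.5],[0,0,0,0,0,1,0.5],[0,0,0,0,0,1,0.5],[0,0,0,0,0,1,0.5],[0,0,0,0,0,1,0.5],[0,0,0,0,0,1,0.5]]

```text
time: 14.23
position: [559.1, -171.7, 291.2]
ee_rot: [-2.178, -2.262, 0.003]
ft_force: [0.1, -0.6, 0.1]
opening: 42.7
grip_force: 0.0
```

Emit:
arm_command:
  commands:
    - [[0,0,0.3,0,0,1,0.5],[0,0,0.4,0,0,1,0.5],[0,0,0.4,0,0,1,0.5],[0,0,0.4,0,0,1,0.5],[0,0,0.4,0,0,1,0.5],[0,0,0.4,0,0,1,0.5],[0,0,0.4,0,0,1,0.5],[0,0,0.4,0,0,0.9,0.5],[0,0,0,0,0,0,0.5],[0,0,0,0,0,0,0.5]]

```text
time: 15.07
position: [558.8, -171.9, 213.9]
ee_rot: [-2.769, -1.482, 0.004]
ft_force: [0.2, -0.3, 0.2]
opening: 42.7
grip_force: 0.0
```

Run:
```python
from h import *
f,T=pose();st=r.read_state();print(st['qpos'][6],st['opening'])
s=snap('wrist','w4');bail(s)
```

```text
t 15.07 carton xyz [ 18.8   8.5 213.9] F [ 0.2 -0.3  0.2]
tool axes (cols x,y,z) in carton frame
 [[ 0.975  0.221 -0.002]
 [ 0.221 -0.975  0.002]
 [-0.001 -0.002 -1.   ]]
-0.295500371165584 42.70777412620784
n 899 z max [116.04507003 118.32414145]
top: centre (18.485986709594727, 6.755860328674316) size (54.892662048339844, 9.17255687713623) dir 0.2210159395639094 837
knob [53.31203786 13.15673291 81.21686378] 91
cup rim [-54.43213115   8.68672942  44.03385727] 495
```

View pics/w4.png

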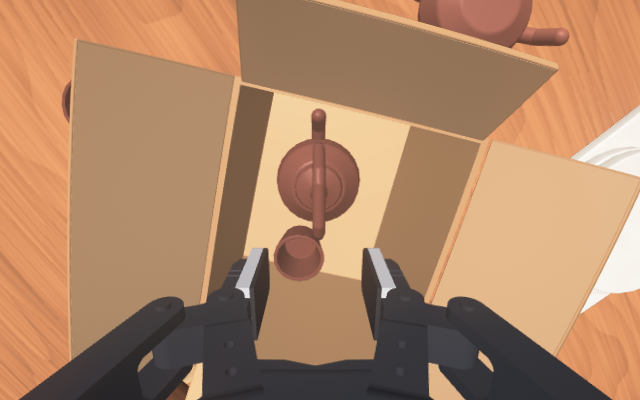

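The bail (column 318, rows 110-235) runs straight along the tool's x, between the fingers (250 and 378). Descend and grip.

Emit:
arm_command:
  commands:
    - [[0,0.06,0.67,0,0,0,0.5],[0,0,0.67,0,0,0,0.5],[0,0,0.67,0,0,0,0.5],[0,0,0.67,0,0,0,0.5],[0,0,0.67,0,0,0,0.5],[0,0,0.67,0,0,0,0.5],[0,0,0.66,0,0,0,0.5],[0,0,0,0,0,0,0.5],[0,0,0,0,0,0,1],[0,0,0,0,0,0,1]]
  newtons: 60

```text
time: 15.95
position: [560.7, -173.8, 99.0]
ee_rot: [2.771, 1.478, 0.001]
ft_force: [0.1, 0.4, 0.5]
opening: 19.6
grip_force: 0.0
```

Emit:
arm_command:
  commands:
    - [[0,0,0,0,0,0,1],[0,0,0,0,0,0,1],[0,0,0,0,0,0,1],[0,0,0,0,0,0,1],[0,0,0,0,0,0,1],[0,0,0,0,0,0,1],[0,0,0,0,0,0,1],[0,0,-0.2,0,0,0,1],[0,0,-0.2,0,0,0,1],[0,0,0,0,0,0,1]]

```text
time: 16.78
position: [560.5, -173.9, 109.2]
ee_rot: [2.772, 1.477, 0.002]
ft_force: [0.1, 0.4, -3.6]
opening: 7.8
grip_force: 58.8
```

Run:
```python
from h import *
f,T=pose();st=r.read_state();print(st['opening'],st['grip_force'],st['ft_torque'])
s=snap('wrist');bail(s)
```

```text
t 16.78 carton xyz [ 18.7   5.9 109.2] F [ 0.1  0.4 -3.6]
tool axes (cols x,y,z) in carton frame
 [[ 0.976  0.217  0.001]
 [ 0.217 -0.976 -0.001]
 [ 0.     0.001 -1.   ]]
7.846782637466486 58.801254630088806 [-0.07316575 -0.03812475  0.03140645]
n 3874 z max [125.3405702  129.22043699]
top: centre (34.68451690673828, 34.86629867553711) size (103.93942260742188, 41.85767364501953) dir 0.25900969755314696 2650
knob [21.79766625 14.34898897 76.92147274] 911
cup rim [-74.60829915  -9.94103732  43.70512806] 154
```

Gripped (3.6 N lifted, about 0.37 kg). Lift it high and carry it over.

Emit:
arm_command:
  commands:
    - [[0,0,-0.4,0,0,0,1],[0,0,-0.7,0,0,0,1],[0,0,-0.9,0,0,0,1],[0,0,-0.9,0,0,0,1],[0,0,-0.9,0,0,0,1],[0,0,-0.9,0,0,0,1],[0,0,-0.9,0,0,0,1],[0,0,-0.9,0,0,0,1],[0,0,-0.9,0,0,0,1],[0,0,-0.6,0,0,0,1]]
  newtons: 90

```text
time: 17.67
position: [560.1, -173.8, 310.7]
ee_rot: [2.772, 1.476, 0.002]
ft_force: [-0.4, 0.7, -3.8]
opening: 6.4
grip_force: 88.1
```

Emit:
arm_command:
  commands:
    - [[0,0,-0.6,0,0,0,1],[0,0,-0.6,0,0,0,1],[0,0,-0.2,0,0,0,1],[0,0,0,0,0,0,1],[0.2,-0.18,0,0,0,0,1],[0.4,-0.35,0,0,0,0,1],[0.6,-0.53,0,0,0,0,1],[0.7,-0.616,0,0,0,0,1],[0.7,-0.616,0,0,0,0,1],[0.7,-0.616,0,0,0,0,1]]

```text
time: 18.5
position: [544.9, -62.3, 341.9]
ee_rot: [-2.771, -1.478, 0.002]
ft_force: [1.0, 0.6, -3.7]
opening: 6.7
grip_force: 88.0
```

Emit:
arm_command:
  commands:
    - [[0.7,-0.616,0,0,0,0,1],[0.7,-0.616,0,0,0,0,1],[0.7,-0.616,0,0,0,0,1],[0.7,-0.616,0,0,0,0,1],[0.7,-0.616,0,0,0,0,1],[0.7,-0.616,0,0,0,0,1],[0.7,-0.616,0,0,0,0,1],[0.7,-0.616,0,0,0,0,1],[0.7,-0.616,0,0,0,0,1],[0.7,-0.616,0,0,0,0,1]]

```text
time: 19.33
position: [514.2, 168.6, 341.9]
ee_rot: [-2.772, -1.478, 0.002]
ft_force: [1.3, -0.5, -3.4]
opening: 6.9
grip_force: 88.0
```

Run:
```python
from h import *
f,T=pose();st=r.read_state();print(st['position'],st['opening'],st['grip_force'],st['ft_force'],st['ft_torque']);flaps()
R=Ro.from_rotvec(st['ee_rot']).as_matrix();print((R.T@(np.array([512,196,250])-st['position'])/25).round(2))
for n in('scene','side'):
    s=dict(np.load('/tmp/'+n+'.npz'));cv2.imwrite('pics/lift_'+n+'.png',s['image'])
```

```text
t 19.33 carton xyz [221.  286.  341.9] F [ 1.3 -0.5 -3.4]
tool axes (cols x,y,z) in carton frame
 [[ 0.976  0.218 -0.001]
 [ 0.218 -0.976  0.001]
 [-0.001 -0.001 -1.   ]]
[514.1720695  168.57867201 341.92395313] 6.90102838270362 87.99490213394165 [ 1.30162089 -0.46551587 -3.43527892] [-0.02364439 -0.00068438 -0.03815824]
scene oA 885 angle pct10/50/90 [2.03 2.22 2.28]
scene oB 635 angle pct10/50/90 [2.04 2.09 2.15]
scene iA 101 angle pct10/50/90 [2.2  2.23 2.26]
scene iB 752 angle pct10/50/90 [2.08 2.18 2.25]
side oA 172 angle pct10/50/90 [2.35 2.4  2.45]
side oB 814 angle pct10/50/90 [1.97 2.09 2.21]
side iA 167 angle pct10/50/90 [2.1  2.18 2.24]
side iB 253 angle pct10/50/90 [2.12 2.2  2.27]
[ 0.87 -0.68  3.68]
```

View pics/lift_side.png

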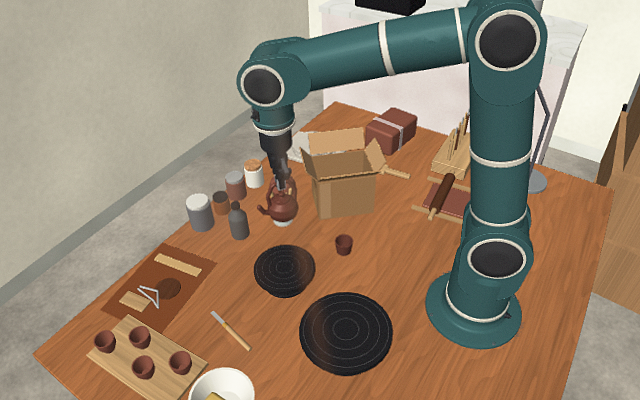

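The side view shows the teapot upright in the grip at (283,205); the carton is standing open and everything else is in place. Now I move over the wheel and partway down.

Emit:
arm_command:
  commands:
    - [[0.5,-0.4,0,0,0,0,1],[0.37,-0.28,0.3,0,0,0,1],[0,0,0.8,0,0,0,1],[0,0,0.8,0,0,0,1],[0,0,0.8,0,0,0,1],[0,0,0.8,0,0,0,1],[0,0,0.8,0,0,0,1],[0,0,0.6,0,0,0,1],[0,0,0.4,0,0,0,1],[0,0,0.3,0,0,0,1]]

```text
time: 20.27
position: [512.8, 194.2, 201.1]
ee_rot: [-2.772, -1.477, 0.003]
ft_force: [-0.9, -0.3, -3.7]
opening: 6.6
grip_force: 88.1
```

```bash
cat >> h.py <<'E'
def pot(n):
    s=snap(n);w=cloud(s);im=cv2.cvtColor(s['image'],cv2.COLOR_BGR2HSV)
    st=r.read_state();p=np.array(st['position'])
    d=np.hypot(w[...,0]-p[0],w[...,1]-p[1])
    m=(d<60)&(w[...,2]>p[2]-92)&(w[...,2]<p[2]-40)&(im[...,1]>80)
    q=w[m];print(n,'pot pts',len(q),'zmin',np.percentile(q[:,2],1))
    for h in (-80,-70,-60,-50):
        a=q[abs(q[:,2]-p[2]-h)<5][:,:2]
        if len(a)<20: continue
        # circle fit
        A=np.c_[2*a,np.ones(len(a))];x=np.linalg.lstsq(A,(a**2).sum(1),rcond=None)[0]
        print(h,len(a),'centre-tcp',(x[:2]-p[:2]).round(1),'R',np.sqrt(x[2]+x[0]**2+x[1]**2).round(1))
    return s
E
python3 - <<'E'
from h import *
pose();print(r.read_state()['position'])
a=pot('scene');b=pot('side')
cv2.imwrite('pics/pl.png',np.hstack([cv2.resize(a['image'][150:300,310:460],(400,400)),cv2.resize(b['image'][180:330,210:360],(400,400))]))
E
```

```text
t 20.27 carton xyz [237.7 305.6 201.1] F [-0.9 -0.3 -3.7]
tool axes (cols x,y,z) in carton frame
 [[ 0.976  0.218 -0.002]
 [ 0.218 -0.976  0.001]
 [-0.001 -0.001 -1.   ]]
[512.75290073 194.22435833 201.14817398]
scene pot pts 468 zmin 122.07586094400901
-70 35 centre-tcp [ 0.6 -0.1] R 38.5
-60 125 centre-tcp [5.9 3.7] R 35.0
-50 188 centre-tcp [3.  2.3] R 35.0
side pot pts 486 zmin 115.78068569070193
-80 33 centre-tcp [-3.7 -0.3] R 36.1
-70 79 centre-tcp [ 2.1 -2.9] R 43.7
-60 102 centre-tcp [ 3.  -1.4] R 42.8
-50 160 centre-tcp [0.6 3.1] R 36.2
```

View pics/pl.png

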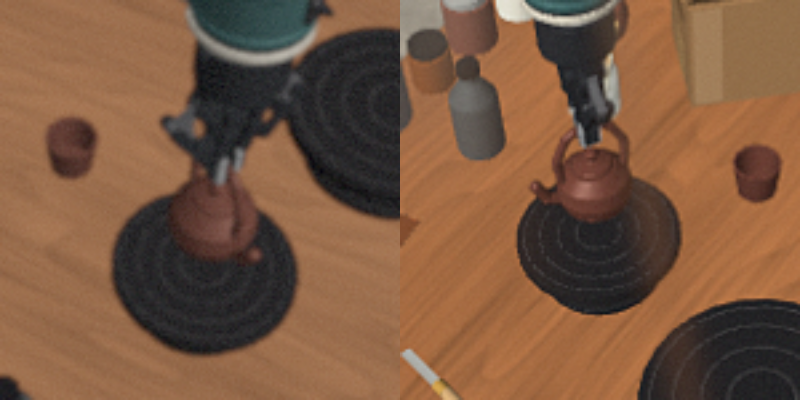

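Both crops show the teapot upright and centred above the smaller wheel. Lower gently and watch the force.

Emit:
arm_command:
  commands:
    - [[0,0,0.4,0,0,0,1],[0,0,0.4,0,0,0,1],[0,0,0.3,0,0,0,1],[0,0,0.2,0,0,0,1],[0,0,0.1,0,0,0,1],[0,0,0.08,0,0,0,1],[0,0,0.08,0,0,0,1],[0,0,0,0,0,0,1],[0,0,0,0,0,0,1],[0,0,0,0,0,0,1]]

```text
time: 21.2
position: [513.8, 194.0, 164.0]
ee_rot: [2.773, 1.477, 0.001]
ft_force: [0.8, -0.3, -4.1]
opening: 6.7
grip_force: 88.2
```

Emit:
arm_command:
  commands:
    - [[0,0,0.03,0,0,0,1],[0,0,0.03,0,0,0,1],[0,0,0.03,0,0,0,1],[0,0,0.03,0,0,0,1],[0,0,0.03,0,0,0,1],[0,0,0,0,0,0,1],[0,0,0,0,0,0,1],[0,0,0,0,0,0,1],[0,0,0,0,0,0,1],[0,0,0,0,0,0,1]]

```text
time: 22.03
position: [513.7, 194.0, 160.1]
ee_rot: [2.773, 1.477, -0.0]
ft_force: [-0.3, -0.8, -3.5]
opening: 7.2
grip_force: 88.2
```

Emit:
arm_command:
  commands:
    - [[0,0,0.02,0,0,0,1],[0,0,0.02,0,0,0,1],[0,0,0.02,0,0,0,1],[0,0,0.02,0,0,0,1],[0,0,0.02,0,0,0,1],[0,0,0,0,0,0,1],[0,0,0,0,0,0,1],[0,0,0,0,0,0,1],[0,0,0,0,0,0,1],[0,0,0,0,0,0,1]]

```text
time: 22.87
position: [513.6, 194.0, 157.5]
ee_rot: [-2.773, -1.477, 0.0]
ft_force: [-0.4, 0.1, -4.4]
opening: 6.7
grip_force: 88.2
```

Emit:
arm_command:
  commands:
    - [[0,0,0.02,0,0,0,1],[0,0,0.02,0,0,0,1],[0,0,0.02,0,0,0,1],[0,0,0,0,0,0,1],[0,0,0,0,0,0,1],[0,0,0,0,0,0,1],[0,0,0,0,0,0,1],[0,0,0,0,0,0,1],[0,0,0,0,0,0,1],[0,0,0,0,0,0,1]]

```text
time: 23.7
position: [513.6, 194.0, 156.0]
ee_rot: [-2.773, -1.477, 0.0]
ft_force: [-0.2, 0.1, -3.2]
opening: 6.8
grip_force: 88.2
```

Emit:
arm_command:
  commands:
    - [[0,0,0.02,0,0,0,1],[0,0,0.02,0,0,0,1],[0,0,0,0,0,0,1],[0,0,0,0,0,0,1],[0,0,0,0,0,0,1],[0,0,0,0,0,0,1],[0,0,0,0,0,0,1],[0,0,0,0,0,0,1],[0,0,0,0,0,0,1],[0,0,0,0,0,0,1]]

```text
time: 24.53
position: [513.8, 194.2, 155.4]
ee_rot: [-2.773, -1.477, -0.001]
ft_force: [-1.0, 0.5, 5.7]
opening: 7.0
grip_force: 89.1
```

Seated (the force went from -3.5 to +5.7 N). Release, back straight off, and check.

Emit:
arm_command:
  commands:
    - [[0,0,0,0,0,0,0.85],[0,0,0,0,0,0,0.8],[0,0,0,0,0,0,0.75],[0,0,0,0,0,0,0.7],[0,0,0,0,0,0,0.65],[0,0,0,0,0,0,0.6],[0,0,0,0,0,0,0.5],[0,0,0,0,0,0,0.5],[0,0,0,0,0,0,0.5],[0,0,-0.1,0,0,0,0.5]]

```text
time: 25.37
position: [513.4, 193.9, 157.2]
ee_rot: [-2.773, -1.477, 0.001]
ft_force: [0.9, 0.3, 0.4]
opening: 42.4
grip_force: 0.0
```

Emit:
arm_command:
  commands:
    - [[0,0,-0.2,0,0,0,0.5],[0,0,-0.4,0,0,0,0.5],[0,0,-0.6,0,0,0,0.5],[0,0,-0.6,0,0,0,0.5],[0,0,-0.8,0,0,0,0.5],[0,0,-0.8,0,0,0,0.5],[0,0,-0.8,0,0,0,0.5],[0,0,-0.8,0,0,0,0.5],[0,0,0,0,0,0,0.5],[0,0,0,0,0,0,0.5]]

```text
time: 26.2
position: [514.0, 194.2, 284.3]
ee_rot: [2.773, 1.477, 0.004]
ft_force: [-0.3, -0.3, -1.1]
opening: 42.9
grip_force: 0.0
```

Run:
```python
from h import *
st=r.read_state();print(st['position'],st['ft_force'],st['opening']);flaps()
w=cloud(snap('wrist'))
m=(abs(w[...,0]-512)<70)&(abs(w[...,1]-196)<70)
q=w[m&(w[...,2]>164)&(w[...,2]<180)];k=w[m&(w[...,2]>134)&(w[...,2]<142)]
print('bail top',q.mean(0),len(q),'knob',np.median(k,0))
```

```text
[514.03203015 194.1853915  284.29333786] [-0.3456308  -0.29298967 -1.05591398] 42.860359535839756
scene oA 878 angle pct10/50/90 [2.05 2.22 2.28]
scene oB 648 angle pct10/50/90 [2.04 2.09 2.15]
scene iA 100 angle pct10/50/90 [2.2  2.23 2.26]
scene iB 758 angle pct10/50/90 [2.08 2.18 2.26]
side oA 174 angle pct10/50/90 [2.35 2.4  2.45]
side oB 830 angle pct10/50/90 [1.95 2.08 2.21]
side iA 155 angle pct10/50/90 [2.11 2.19 2.23]
side iB 257 angle pct10/50/90 [2.13 2.2  2.27]
bail top [513.50489481 196.41775031 171.14914537] 876 knob [531.48186066 225.68389929 138.26097314]
```

The bail top is centred at (513.5, 196.4), within 2 mm of the wheel centre, and the gripper is clear. Handing in.

```bash
python3 -c "
from station import r
print(r.finish_job())"
```

```text
the job is handed in; nothing more can be done
None
```

The job is handed in at about 26 s: all four flaps measured about 2.1 rad open or more, and the teapot stands on the smaller banding wheel, about 2 mm from its centre by my last measurement; the judge gave no verdict.

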